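# Release dowels by pressing the gate lever

## Robot

A 6-joint arm with a two-finger parallel gripper is mounted at the origin on the work surface; the furniture and walls round the work are solid. World frame = base frame: x ahead of the robot, y to its left, z up, the work surface at z = 0. Lengths are in m, angles in degrees, forces in N, time in s.
With the tool pointing down it reaches from about 0.4 to 0.825 m from the base axis. Payload 7 kg.
Tool frame: the origin (TCP) lies midway between the tips of the shut fingers; the grasp point (between the pads) lies 19 mm behind it; z points along the fingers, y is the line along which they close (so a half turn about z gives the same grasp; the last joint's range is limited). The gripper opens to 88 mm and grips with 3 to 60 N. Pads are 19 mm wide; open, the fingers measure 130 mm over their backs; the gripper's body (78 mm by 193 mm) begins 47 mm behind the grasp point.
Start: joints at [87.095, 20.546, 0.682, 0, -70.136, -16.507], TCP at [0.224, 0.637, 0.227] pointing down, gripper open.
Joint ranges: [-176.03, 176.03], [-82.01, 121.73], [-58.28, 71.71], [-173.87, 95.51], [-174.79, -0.11], [-173.66, 173.66]. Speed limits (degrees/s): [136.94, 136.94, 172.46, 180, 180, 180].

## Interface

Orientations are given as [roll, pitch, yaw] about the fixed x, y, z axes, in that order (R = Rz(yaw) Ry(pitch) Rx(roll)).
In Python, from plant import r gives the robot as it stands. The module is installed in compiled form; this text tells all that it offers.
- The arm moves only by the tool play_rows, never from a script. Its argument "rows" is a list of rows, each an object with "slide": the shift along the tool's x, y, z as a fraction of full scale, a list of three; "delta_rot": the turn, a rotation vector about the tool's x, y, z as a fraction of full scale, a list of three; "fingers": the opening, from -1 (shut) to 1 (fully open). In form: [{"slide": [x, y, z], "delta_rot": [rx, ry, rz], "fingers": fingers}, ...]. A call has 1 to 8 rows; each row shifts and turns the commanded pose from where the row before left it, along the tool's axes as they then stand; what a row does not reach is not made up. Full scale, the value 1, is 0.15 m for a shift and 0.08 rad for a turn. A row lasts 1/8 s, in which the tool goes at most 62.5 mm and 10.7 degrees, less where a joint would pass 70% of its speed; a pose out of reach is approached as far as the arm can. A call with a number of a shift or a turn outside -1 to 1 is refused whole. A call with a gripper value outside its range is refused whole. The fingers move at their own pace and stop on an object; "squeeze" is the grip in N (left out, the last holds). Time passes only in rows, so rows that do not move let the fingers close. It gives the time, the measured TCP pose, the force, the opening and the grip force at its end, in the units of the state.
- r.get_state(): the state, without advancing time (a new reading comes with each control period).
- r.capture(name): name is "side" or "top" or "wrist"; returns a dict with "image" (420x560x3 uint8, blue, green, red), "fx", "fy", "cx", "cy" (pixels), "R" (3x3) and "t" (3): a world point X has camera coordinates R X + t; the wrist camera has in their place "T_tool_cam" (4x4, takes a point from camera to tool coordinates, whose origin is the TCP and whose axes are the flange's). Camera axes: x right, y down, z forward; pixel columns grow to the right and rows downward; lengths in m; the calibration is good to about 2 mm. A picture is of the moment at which its call begins: read the wrist's pose just before it. There is no depth.
- r.close_job(): hands the job in; it is judged then, once.
The state is a dict: "time_s": time; "joints": joint angles; "qd": joint speeds; "joint_torque": joint torques, N m; "tcp_pos": TCP position; "eef_rot": TCP orientation; "contact_force": force on the tool from outside, world axes, zero at the start; "moment": the same for the moment, N m; "gripper_width": finger opening in m; "gripper_force": force on a finger pad.
Only numpy, scipy, OpenCV 4.12 (cv2) and the standard library are available. Lean on these libraries where they do the work, as an engineer would, in place of code of your own. Each camera call takes 0.05 s, during which the arm holds its last target. There are 200 camera calls.

## Task

Press the red pad of the dispenser's lever well down, so that its heavy steel flap swings wide open, and keep it down until all three dowels have rolled out into the tray. Then ease the lever back up so that the flap shuts gently without dropping, and move away. Only touch the lever: do not grasp or lift it, do not touch the flap or the dowels, and leave the jar, the marker pen and the white block alone.

Things in the scene. Friction and masses are not known exactly. Their poses are not given: they have to be found in the camera images.
- dispenser: Wooden dowel dispenser fixed on the bench, 247 x 220 mm. Origin on the bench top; x is the way dowels roll (ramp, flap, tray), y toward the lever's side, z up. Ramp between walls: x -73 to 48 mm, y +-82 mm, walls 116 mm high. Tray: inside x 48 to 157 mm, y +-73 mm, rim 48 mm high, floor 7 to 21 mm. Two steel cheeks with open slots carry the lever at x -35, y 106 mm.
- tray (a point): A point just over the tray floor, at (110, 0, 15) mm in the dispenser's frame.
- lever_pad (a point): Centre of the top of the red pad (40 x 34 mm) on the lever's long end, to be pressed. At rest 117 mm above the bench, at (-212, 106) mm in the dispenser's frame, sloping 13 degrees down toward the cheeks. It can go down over 80 mm; 60 mm raises the flap about 0.5 rad. It swings on a 185 mm arc about the slots, shifting under 10 mm sideways.
- lever: Loose steel lever, 285 x 16 x 12 mm, 0.15 kg, along the dispenser's x beside the chute. Origin: centre of its 10 mm cross pin, lying in open slots 62 mm above the bench. The long end (red pad) points to -x; the 105 mm short end lies under a pin on the flap's side. Axes as the dispenser's at rest. Pressing takes 4 to 10 N; let go, the pad rises under the flap's weight.
- flap (a joint): Angle of the heavy steel flap (about 1.2 kg, 142 mm wide), hinged at its top edge 105 mm above the bench: 0 shut, growing as its lower edge swings up and out; the lever takes it to about 0.8 rad. From about 0.1 rad dowels roll out under it, within 1 s; 0.3 rad and more is wide open.
- dowel_1: Thin reddish wooden dowel, 11 mm thick, 135 mm long, on the ramp next to the flap. Origin at mid-length on its surface (the underside at the start; it turns as the dowel rolls); length along the dispenser's y.
- dowel_2: Like dowel_1, the next one up the ramp.
- dowel_3: Like dowel_1, the uppermost one.
- rubbing_block: White block, 36 x 92 x 26 mm, lying behind the ramp's back wall beside the lever pad; leave it alone. Origin under its centre.
- jar: Clear jar with a green lid, 69 mm wide, 84 mm high, standing beyond the tray; leave it alone. Origin under its centre.
- marker_pen: Black marker pen, 12 x 100 x 15 mm, lying beyond the lever's long end; leave it alone. Origin under its centre.

How it is judged (in metres and radians):
On the way, in this order (a step that is already met when the one before it is completed fails the run):
1. the fingers press the lever and the flap lifts off (value of joint flap above 0.04 rad and contact force between the fingers and lever above 0.5 N).
2. all three dowels lie in the tray while the pressed lever holds the flap wide open (x of dowel_1 in the frame of dispenser between 0.055 and 0.165 m and y of dowel_1 in the frame of dispenser between -0.03 and 0.03 m and z of dowel_1 in the frame of dispenser between 0 and 0.05 m and x of dowel_2 in the frame of dispenser between 0.055 and 0.165 m and y of dowel_2 in the frame of dispenser between -0.03 and 0.03 m and z of dowel_2 in the frame of dispenser between 0 and 0.05 m and x of dowel_3 in the frame of dispenser between 0.055 and 0.165 m and y of dowel_3 in the frame of dispenser between -0.03 and 0.03 m and z of dowel_3 in the frame of dispenser between 0 and 0.05 m and value of joint flap above 0.22 rad and contact force between the fingers and lever above 0.5 N), for 0.1 s.
At the end, for the whole second after the job is handed in: All three dowels lie still in the tray (their middles within the tray, more than 55 mm along the dispenser's x), the flap is shut (under 0.04 rad), and the lever is at rest with its cross pin seated in the slots (within 6 mm; 10 mm along the pin) (x of dowel_1 in the frame of dispenser between 0.055 and 0.165 m and y of dowel_1 in the frame of dispenser between -0.03 and 0.03 m and z of dowel_1 in the frame of dispenser between 0 and 0.05 m and x of dowel_2 in the frame of dispenser between 0.055 and 0.165 m and y of dowel_2 in the frame of dispenser between -0.03 and 0.03 m and z of dowel_2 in the frame of dispenser between 0 and 0.05 m and x of dowel_3 in the frame of dispenser between 0.055 and 0.165 m and y of dowel_3 in the frame of dispenser between -0.03 and 0.03 m and z of dowel_3 in the frame of dispenser between 0 and 0.05 m and x of lever in the frame of dispenser between -0.041 and -0.029 m and z of lever in the frame of dispenser between 0.056 and 0.068 m and y of lever in the frame of dispenser between 0.096 and 0.116 m and value of joint flap below 0.04 rad and linear speed of each of dowel_1, dowel_2, dowel_3, lever below 0.03 m/s); the robot touches nothing.
It fails at once if the lever is lifted out of its slots (z of lever in the frame of dispenser above 0.078 m or x of lever in the frame of dispenser above -0.02 m or x of lever in the frame of dispenser below -0.05 m).
It fails at once if the flap drops (falls faster than 3.5 rad/s) (velocity of joint flap below -3.5 rad/s).
It fails at once if the robot touches the flap or a dowel (contact force between any of the fingers, the arm and dowel_1 above 0.5 N or contact force between any of the fingers, the arm and dowel_2 above 0.5 N or contact force between any of the fingers, the arm and dowel_3 above 0.5 N or contact force between any of the fingers, the arm and flap above 0.5 N).
It fails at once if a bystander is moved more than 20 mm (distance of any of rubbing_block, jar, marker_pen from where it was at the start of the episode above 0.02 m).
It also fails if it takes over 38 s, if anything falls off the work surface, if the arm or the gripper's body presses on something with over 40 N, if the wrist force passes 120 N, or if a joint passes its speed limit or range.

## Working session

There is one attempt and no reset: what is moved stays moved. The work goes in short steps, Python scripts to look and compute and a tool call to move; the robot and the scene stay as the last step left them, time stands still between calls to the robot, and variables do not carry over. Pictures are saved under pics/ and viewed, at most 10 in all, crops included, and the job is handed in when it is done.

Besides the shell and the picture viewer there is one more tool, called after "Emit:" in YAML: its name, and indented under it one key for each argument. play_rows: Moves the arm, as the interface text tells. Shift numbers are shares of 0.15 m and turn numbers shares of 0.08 rad, none past 1 either way. Its arguments: {"type":"object","properties":{"rows":{"type":"array"},"squeeze":{"type":"number"}},"required":["rows"]}

```bash
mkdir -p pics; python3 - <<'E'
from plant import r
import cv2,pickle
d={}
for n in("top","side"):
    c=r.capture(n);d[n]=c;cv2.imwrite(f"pics/{n}0.png",c["image"])
    print(n,c["fx"],c["cx"],c["cy"],c["R"],c["t"])
pickle.dump(d,open("d.pkl","wb"))
s=r.get_state();print(s["time_s"],s["tcp_pos"],s["eef_rot"],s["contact_force"],s["gripper_width"])
E
```

```text
top 393.20318268677096 287.57371366131247 204.92274225304652 [[ 0.01795714 -0.99979456  0.00940051]
 [-0.99572486 -0.01873449 -0.09044905]
 [ 0.09060658 -0.00773611 -0.99585672]] [0.06264523 0.40669789 1.21672149]
side 454.63065664339877 273.64919817807055 204.04388249912677 [[-0.99983033  0.01267821 -0.01336312]
 [ 0.01805124  0.52986047 -0.8478927 ]
 [-0.00366917 -0.84799006 -0.52999942]] [0.38293191 0.03422392 1.4124259 ]
0.1 [0.22417815 0.63622279 0.22570758] [ 1.79914701e+02 -7.80976589e-03 -1.94134806e+01] [-0.26891675  0.73399087 -0.26163605] 0.0873105404236478
```

View pics/top0.png

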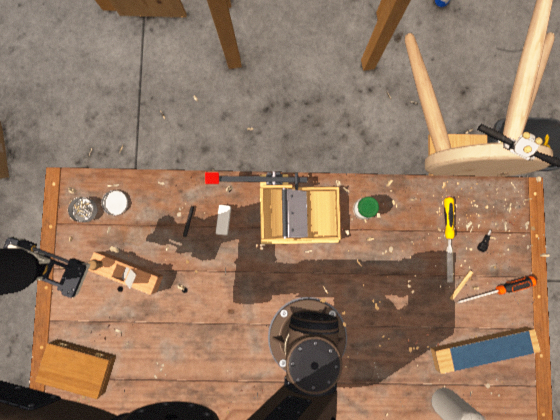

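View pics/side0.png

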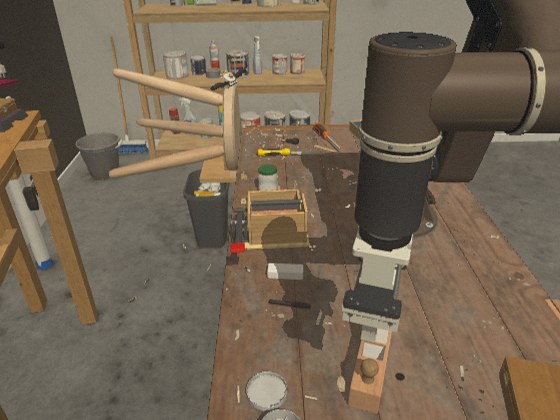

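The top view shows the red pad at about (212,178), the lever running right to the chute (260–340, 185–243) and the flap near x 297. The white block is at (223,220), the pen at (189,221) and the jar at (368,207). In the side view the pad is at (238,247).

```bash
cat > h.py <<'E'
import numpy as np,cv2
def ray(c,u,v):
    d=c["R"].T@np.array([(u-c["cx"])/c["fx"],(v-c["cy"])/c["fy"],1.]);return -c["R"].T@c["t"],d
def onz(c,u,v,z):
    o,d=ray(c,u,v);return (o+d*(z-o[2])/d[2]).round(4)
def red(im,roi):
    x0,y0,x1,y1=roi;b,g,r=[im[y0:y1,x0:x1,i].astype(int) for i in range(3)]
    ys,xs=np.nonzero((r>150)&(g<70)&(b<70));return xs.mean()+x0,ys.mean()+y0,xs.min()+x0,xs.max()+x0,ys.min()+y0,ys.max()+y0
E
python3 - <<'E'
import pickle;from h import *
d=pickle.load(open("d.pkl","rb"));T,S=d["top"],d["side"]
a=red(T["image"],(190,160,235,195));b=red(S["image"],(220,230,260,265));print(a,b)
print("top",onz(T,*a[:2],.117),"side",onz(S,*b[:2],.115))
# lever pivot / dispenser corners (walls top z .116)
for p in[(261,184),(261,243),(302,176),(298,183)]:print(p,onz(T,*p,.116))
print("lever axis",onz(T,225,179,.107),onz(T,265,180,.07))
for n,p in dict(block=(223,220),pen=(189,221),jar=(368,207)).items():print(n,onz(T,*p,.02))
cv2.imwrite("pics/topcrop.png",cv2.resize(T["image"][155:255,180:350],None,fx=4.5,fy=4.5,interpolation=cv2.INTER_CUBIC))
E
```

```text
(np.float64(211.5194805194805), np.float64(177.86363636363637), np.int64(205), np.int64(218), np.int64(172), np.int64(183)) (np.float64(237.10399999999998), np.float64(247.336), np.int64(231), np.int64(244), np.int64(243), np.int64(252))
top [0.4711 0.2929 0.117 ] side [0.4733 0.3001 0.115 ]
(261, 184) [0.4561 0.1491 0.116 ]
(261, 243) [0.2857 0.145  0.116 ]
(302, 176) [0.4819 0.0304 0.116 ]
(298, 183) [0.4611 0.0417 0.116 ]
lever axis [0.4701 0.2553 0.107 ] [0.4751 0.1401 0.07  ]
block [0.3543 0.2707 0.02  ]
pen [0.3492 0.3764 0.02  ]
jar [ 0.4035 -0.1825  0.02  ]
```

View pics/topcrop.png

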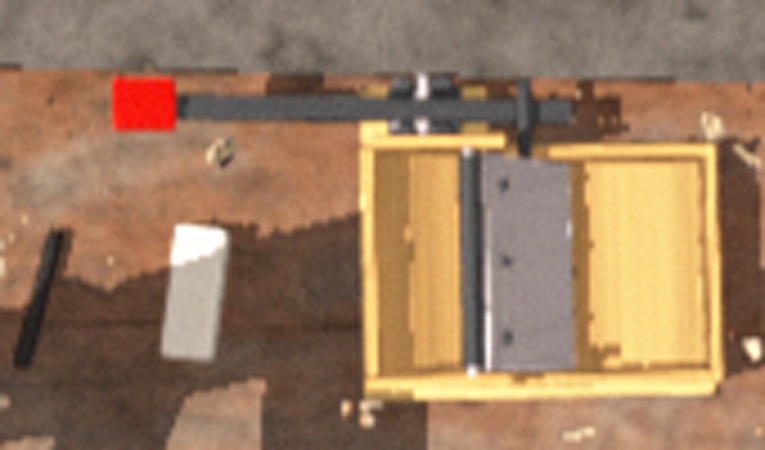

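The crop confirms the layout: lever along world -y, with the pad clear of its neighbours. The pad is at about (0.472, 0.295). I'll move over it with the fingers shut, then turn so that the narrow finger side lies along the lever.

Emit:
play_rows:
  rows:
    - {"slide":[0.29,0.2,0],"delta_rot":[0,0,0],"fingers":-1}
    - {"slide":[0.29,0.2,0],"delta_rot":[0,0,0],"fingers":-1}
    - {"slide":[0.29,0.2,0],"delta_rot":[0,0,0],"fingers":-1}
    - {"slide":[0.29,0.2,0],"delta_rot":[0,0,0],"fingers":-1}
    - {"slide":[0.29,0.2,0],"delta_rot":[0,0,0],"fingers":-1}
    - {"slide":[0.29,0.2,0],"delta_rot":[0,0,0],"fingers":-1}
    - {"slide":[0.29,0.2,0],"delta_rot":[0,0,0],"fingers":-1}
    - {"slide":[0.29,0.2,0],"delta_rot":[0,0,0],"fingers":-1}

```text
time_s: 1.1
tcp_pos: [0.4734, 0.293, 0.2264]
eef_rot: [180.0, 0.0, -19.4]
contact_force: [0.4, 0.4, -0.7]
gripper_width: 0.0131
gripper_force: 0.0
```

Emit:
play_rows:
  rows:
    - {"slide":[0,0,0],"delta_rot":[0,0,1],"fingers":-1}
    - {"slide":[0,0,0],"delta_rot":[0,0,1],"fingers":-1}
    - {"slide":[0,0,0],"delta_rot":[0,0,1],"fingers":-1}
    - {"slide":[0,0,0],"delta_rot":[0,0,1],"fingers":-1}
    - {"slide":[0,0,0],"delta_rot":[0,0,1],"fingers":-1}
    - {"slide":[0,0,0],"delta_rot":[0,0,1],"fingers":-1}
    - {"slide":[0,0,0],"delta_rot":[0,0,1],"fingers":-1}
    - {"slide":[0,0,0],"delta_rot":[0,0,1],"fingers":-1}

```text
time_s: 2.1
tcp_pos: [0.4726, 0.2944, 0.2262]
eef_rot: [180.0, -0.0, -56.2]
contact_force: [0.3, -0.1, 0.4]
gripper_width: 0.0004
gripper_force: 0.0
```

Emit:
play_rows:
  rows:
    - {"slide":[0,0,0.1],"delta_rot":[0,0,1],"fingers":-1}
    - {"slide":[0,0,0.1],"delta_rot":[0,0,1],"fingers":-1}
    - {"slide":[0,0,0.1],"delta_rot":[0,0,1],"fingers":-1}
    - {"slide":[0,0,0],"delta_rot":[0,0,1],"fingers":-1}
    - {"slide":[0,0,0],"delta_rot":[0,0,1],"fingers":-1}
    - {"slide":[0,0,0],"delta_rot":[0,0,1],"fingers":-1}
    - {"slide":[0,0,0],"delta_rot":[0,0,1],"fingers":-1}
    - {"slide":[0,0,0],"delta_rot":[0,0,0.4],"fingers":-1}

```text
time_s: 3.1
tcp_pos: [0.4726, 0.2944, 0.1813]
eef_rot: [180.0, -0.0, -90.1]
contact_force: [-0.9, -0.6, 0.3]
gripper_width: 0.0005
gripper_force: 0.0
```

```bash
python3 - <<'E'
from plant import r
from h import *
from scipy.spatial.transform import Rotation as Ro
s=r.get_state();c=r.capture("wrist");im=c["image"];cv2.imwrite("pics/w1.png",im)
W=np.eye(4);W[:3,:3]=Ro.from_euler("xyz",s["eef_rot"],degrees=True).as_matrix();W[:3,3]=s["tcp_pos"]
M=np.linalg.inv(W@np.array(c["T_tool_cam"]));c["R"],c["t"]=M[:3,:3],M[:3,3]
a=red(im,(0,0,560,420));print(a)
for u,v in[(a[2],a[1]),(a[3],a[1]),(a[0],a[4]),(a[0],a[5]),a[:2]]:print(onz(c,u,v,.117))
p=c["R"]@np.array(s["tcp_pos"])+c["t"];print(p[:2]/p[2]*c["fx"]+[c["cx"],c["cy"]])
E
```

```text
(np.float64(278.59281925744597), np.float64(220.46307629538964), np.int64(255), np.int64(302), np.int64(193), np.int64(248))
[0.491  0.2904 0.117 ]
[0.4577 0.2904 0.117 ]
[0.4742 0.2705 0.117 ]
[0.4743 0.3114 0.117 ]
[0.4743 0.2904 0.117 ]
[281.35017767 265.42361564]
```

View pics/w1.png

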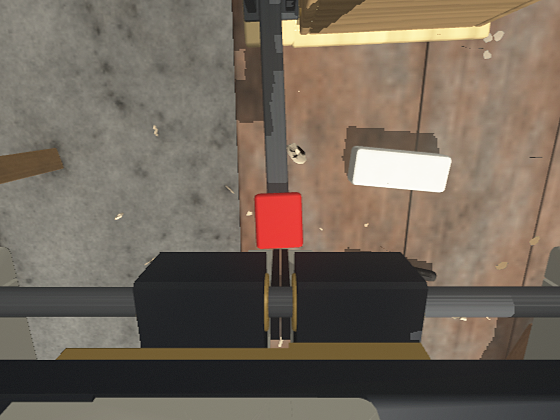

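The wrist view shows the whole pad at (255–302, 193–248), centred at world (0.474, 0.290). I'll correct by a few millimetres and go down.

Emit:
play_rows:
  rows:
    - {"slide":[0.03,-0.01,0.18],"delta_rot":[0,0,0],"fingers":-1}
    - {"slide":[0,0,0.18],"delta_rot":[0,0,0],"fingers":-1}
    - {"slide":[0,0,0.03],"delta_rot":[0,0,0],"fingers":-1}
    - {"slide":[0,0,0.03],"delta_rot":[0,0,0],"fingers":-1}
    - {"slide":[-0.01,0,0.03],"delta_rot":[0,0,0],"fingers":-1}
    - {"slide":[-0.01,0,0.03],"delta_rot":[0,0,0],"fingers":-1}

```text
time_s: 3.9
tcp_pos: [0.4748, 0.2931, 0.1105]
eef_rot: [-179.9, 0.0, -90.0]
contact_force: [-0.4, -3.8, 6.0]
gripper_width: 0.0003
gripper_force: 2.9
```

Emit:
play_rows:
  rows:
    - {"slide":[-0.01,0,0.04],"delta_rot":[0,0,0],"fingers":-1}
    - {"slide":[-0.01,0,0.04],"delta_rot":[0,0,0],"fingers":-1}
    - {"slide":[0,0,0.05],"delta_rot":[0,0,0],"fingers":-1}
    - {"slide":[-0.01,0,0.05],"delta_rot":[0,0,0],"fingers":-1}
    - {"slide":[0,0,0.05],"delta_rot":[0,0,0],"fingers":-1}
    - {"slide":[0,0,0.05],"delta_rot":[0,0,0],"fingers":-1}

```text
time_s: 4.65
tcp_pos: [0.476, 0.2998, 0.0693]
eef_rot: [-179.8, 0.2, -89.9]
contact_force: [0.3, 2.3, 7.6]
gripper_width: 0.0004
gripper_force: 4.2
```

Emit:
play_rows:
  rows:
    - {"slide":[0,0,0.04],"delta_rot":[0,0,0],"fingers":-1}
    - {"slide":[0,0,0.04],"delta_rot":[0,0,0],"fingers":-1}
    - {"slide":[0,0,0.02],"delta_rot":[0,0,0],"fingers":-1}
    - {"slide":[0,0,0],"delta_rot":[0,0,0],"fingers":-1}
    - {"slide":[0,0,0],"delta_rot":[0,0,0],"fingers":-1}
    - {"slide":[0,0,0],"delta_rot":[0,0,0],"fingers":-1}
    - {"slide":[0,0,0],"delta_rot":[0,0,0],"fingers":-1}
    - {"slide":[0,0,0],"delta_rot":[0,0,0],"fingers":-1}

```text
time_s: 5.65
tcp_pos: [0.4758, 0.2998, 0.0541]
eef_rot: [-179.8, 0.2, -89.9]
contact_force: [-0.0, 2.1, 5.9]
gripper_width: 0.0004
gripper_force: 2.7
```

```bash
python3 - <<'E'
from plant import r
import cv2,numpy as np
t=r.capture("top")["image"][150:260,180:350];s=r.capture("side")["image"][160:270,210:380]
f=lambda i:cv2.resize(i,(780,296*1+4),interpolation=cv2.INTER_CUBIC) if 0 else cv2.resize(i,None,fx=2.3,fy=2.3,interpolation=cv2.INTER_CUBIC)
cv2.imwrite("pics/p2.png",np.hstack([f(t),f(s)]))
E
```

```text
(no output)
```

View pics/p2.png

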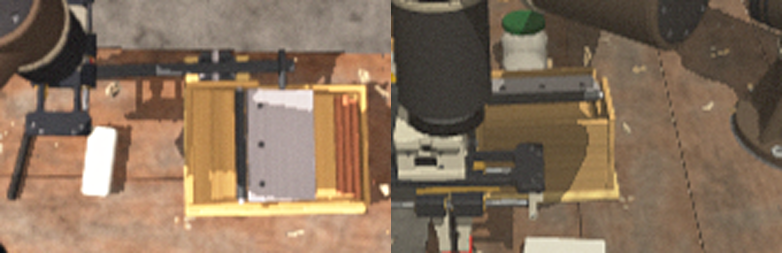

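The flap is open, and reddish dowels lie at the far end of the tray at about (345,150). I'll hold a bit longer and count them in a zoom.

Emit:
play_rows:
  rows:
    - {"slide":[0,0,0],"delta_rot":[0,0,0],"fingers":-1}
    - {"slide":[0,0,0],"delta_rot":[0,0,0],"fingers":-1}
    - {"slide":[0,0,0],"delta_rot":[0,0,0],"fingers":-1}
    - {"slide":[0,0,0],"delta_rot":[0,0,0],"fingers":-1}

```text
time_s: 6.25
tcp_pos: [0.4758, 0.2998, 0.0541]
eef_rot: [-179.8, 0.2, -89.9]
contact_force: [1.0, 2.5, 5.3]
gripper_width: 0.0007
gripper_force: 2.7
```

```bash
python3 - <<'E'
from plant import r
import cv2
t=r.capture("top")["image"][180:248,255:347]
cv2.imwrite("pics/p3.png",cv2.resize(t,None,fx=8,fy=8,interpolation=cv2.INTER_CUBIC))
E
```

```text
(no output)
```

View pics/p3.png

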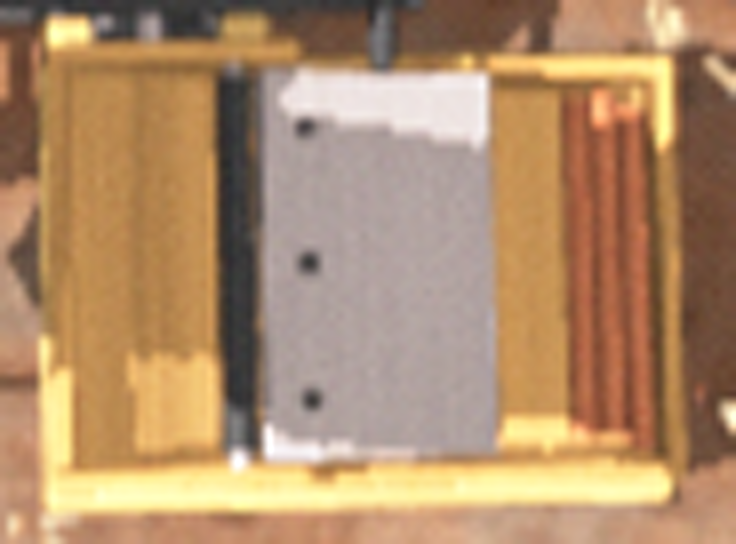

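All three dowels lie side by side at (575–650, 90–445). I'll ease the lever up slowly along the same arc.

Emit:
play_rows:
  rows:
    - {"slide":[0,0,-0.02],"delta_rot":[0,0,0],"fingers":-1}
    - {"slide":[0,0,-0.02],"delta_rot":[0,0,0],"fingers":-1}
    - {"slide":[0,0,-0.02],"delta_rot":[0,0,0],"fingers":-1}
    - {"slide":[0,0,-0.02],"delta_rot":[0,0,0],"fingers":-1}
    - {"slide":[0,0,-0.02],"delta_rot":[0,0,0],"fingers":-1}
    - {"slide":[0,0,-0.02],"delta_rot":[0,0,0],"fingers":-1}
    - {"slide":[0,0,-0.02],"delta_rot":[0,0,0],"fingers":-1}
    - {"slide":[0,0,-0.02],"delta_rot":[0,0,0],"fingers":-1}

```text
time_s: 7.3
tcp_pos: [0.474, 0.297, 0.0765]
eef_rot: [180.0, -0.1, -90.0]
contact_force: [0.3, 0.2, 2.2]
gripper_width: 0.0004
gripper_force: 1.1
```

Emit:
play_rows:
  rows:
    - {"slide":[0,0,-0.02],"delta_rot":[0,0,0],"fingers":-1}
    - {"slide":[0.01,0,-0.02],"delta_rot":[0,0,0],"fingers":-1}
    - {"slide":[0,0,-0.02],"delta_rot":[0,0,0],"fingers":-1}
    - {"slide":[0.01,0,-0.02],"delta_rot":[0,0,0],"fingers":-1}
    - {"slide":[0,0,-0.02],"delta_rot":[0,0,0],"fingers":-1}
    - {"slide":[0.01,0,-0.02],"delta_rot":[0,0,0],"fingers":-1}
    - {"slide":[0,0,-0.02],"delta_rot":[0,0,0],"fingers":-1}
    - {"slide":[0.01,0,-0.02],"delta_rot":[0,0,0],"fingers":-1}

```text
time_s: 8.3
tcp_pos: [0.4744, 0.2917, 0.1008]
eef_rot: [-180.0, 0.0, -90.0]
contact_force: [-0.3, 0.6, 1.3]
gripper_width: 0.0002
gripper_force: 0.9
```

Emit:
play_rows:
  rows:
    - {"slide":[0.01,0,-0.014],"delta_rot":[0,0,0],"fingers":-1}
    - {"slide":[0,0,-0.014],"delta_rot":[0,0,0],"fingers":-1}
    - {"slide":[0.01,0,-0.014],"delta_rot":[0,0,0],"fingers":-1}
    - {"slide":[0,0,-0.014],"delta_rot":[0,0,0],"fingers":-1}
    - {"slide":[0,0,-0.014],"delta_rot":[0,0,0],"fingers":-1}
    - {"slide":[0,0,-0.014],"delta_rot":[0,0,0],"fingers":-1}
    - {"slide":[0,0,-0.014],"delta_rot":[0,0,0],"fingers":-1}
    - {"slide":[0,0,-0.014],"delta_rot":[0,0,0],"fingers":-1}

```text
time_s: 9.3
tcp_pos: [0.4742, 0.2886, 0.1173]
eef_rot: [180.0, -0.0, -90.0]
contact_force: [-0.3, -0.3, -0.5]
gripper_width: 0.0003
gripper_force: 0.0
```

Emit:
play_rows:
  rows:
    - {"slide":[0,0,-0.014],"delta_rot":[0,0,0],"fingers":-1}
    - {"slide":[0,0,-0.02],"delta_rot":[0,0,0],"fingers":-1}
    - {"slide":[0,0,-0.03],"delta_rot":[0,0,0],"fingers":-1}
    - {"slide":[0,0,-0.1],"delta_rot":[0,0,0],"fingers":-1}
    - {"slide":[0,0,-0.2],"delta_rot":[0,0,0],"fingers":-1}
    - {"slide":[-0.3,0,-0.2],"delta_rot":[0,0,0],"fingers":-1}
    - {"slide":[-0.3,0,0],"delta_rot":[0,0,0],"fingers":-1}
    - {"slide":[-0.3,0,0],"delta_rot":[0,0,0],"fingers":-1}

```text
time_s: 10.3
tcp_pos: [0.4745, 0.4252, 0.204]
eef_rot: [-179.9, 0.1, -90.0]
contact_force: [1.0, 0.1, -0.4]
gripper_width: 0.0006
gripper_force: 0.0
```

```bash
python3 - <<'E'
from plant import r
import cv2,numpy as np
from h import *
T=r.capture("top");S=r.capture("side")
print(red(T["image"],(190,160,235,195))[:2],red(S["image"],(220,230,260,265))[:2])
f=lambda i:cv2.resize(i,None,fx=2.3,fy=2.3,interpolation=cv2.INTER_CUBIC)
cv2.imwrite("pics/p4.png",np.hstack([f(T["image"][150:260,180:350]),f(S["image"][160:270,210:380])]))
E
```

```text
(np.float64(211.32236842105263), np.float64(178.0263157894737)) (np.float64(241.25), np.float64(247.91666666666666))
```

View pics/p4.png

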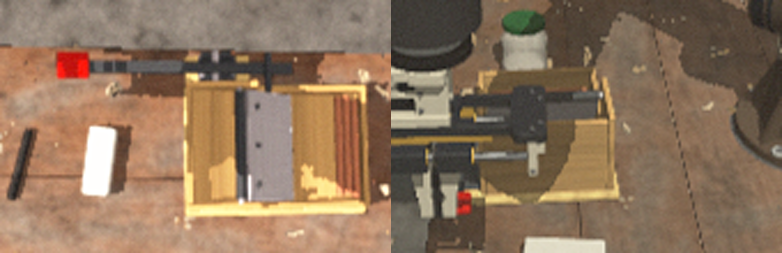

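The flap is shut, and the pad is back at (211,178), where it started. The three dowels lie in the tray and the arm is clear.

```bash
python3 -c "
from plant import r
print(r.close_job())"
```

```text
the job is handed in; nothing more can be done
None
```

The job is handed in, with no verdict returned: in the final pictures all three dowels are in the tray, the flap looks shut, the lever pad is back at its starting place and the arm is clear.

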